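# Unlock a bench tension gauge and leave its drag pointer at the limit tab

## Robot

A 7-joint arm with a two-finger parallel gripper is mounted at the origin on a cart in front of the work surface, level with it; the furniture and walls round the work are solid. World frame = base frame: x ahead of the robot, y to its left, z up, the work surface at z = 0. Lengths are in m, angles in degrees, forces in N, time in s.
With the tool pointing down it reaches from about 0.425 to 0.875 m from the base axis. Payload 4.7 kg.
Tool frame: the origin (TCP) lies midway between the tips of the shut fingers; the grasp point (between the pads) lies 19 mm behind it; z points along the fingers, y is the line along which they close (so a half turn about z gives the same grasp; the last joint's range is limited). The gripper opens to 87 mm and grips with 3 to 60 N. Pads are 19 mm wide; open, the fingers measure 117 mm over their backs; the gripper's body (75 mm by 190 mm) begins 51 mm behind the grasp point.
Start: joints at [-66.744, 18.392, -4.016, 83.108, 1.295, 78.541, -3.26], TCP at [0.248, 0.601, 0.223] pointing down, gripper open.
Joint ranges: [-163.93, 163.93], [-17.29, 119.83], [-79.2, 71.16], [3.27, 140.29], [-89.18, 269.18], [5.43, 117.66], [-154.24, 154.24]. Speed limits (degrees/s): [147.25, 147.25, 180, 180, 180, 180, 180].

## Interface

Orientations are given as [roll, pitch, yaw] about the fixed x, y, z axes, in that order (R = Rz(yaw) Ry(pitch) Rx(roll)).
In Python, from cell import env gives the robot as it stands. The module is installed in compiled form; this text tells all that it offers.
- The arm moves only by the tool send_rows, never from a script. Its argument "series" is a list of rows, each an object with "travel": the shift along the tool's x, y, z in cm, a list of three; "dr": the turn, a rotation vector about the tool's x, y, z in degrees, a list of three; "claw": the finger opening in cm, from 0 to 8.7. In form: [{"travel": [tx, ty, tz], "dr": [wx, wy, wz], "claw": claw}, ...]. A call has 1 to 12 rows; each row is the pose to reach, as a shift and turn from the pose commanded when the call began, along the tool's axes at that moment; what a row does not reach only later rows make up. A row lasts 1/12 s, in which the tool goes at most 41.7 mm and 7.16 degrees, less where a joint would pass 70% of its speed; a pose out of reach is approached as far as the arm can. A call with a gripper value outside its range is refused whole. The fingers move at their own pace and stop on an object; "grip_force" is the grip in N (left out, the last holds). Time passes only in rows, so rows that repeat a pose let the fingers close. It gives the time, the measured TCP pose, the force and the opening at its end, in the units of the state.
- env.get_obs(): the state, without advancing time (a new reading comes with each control period).
- env.read_camera(name): name is "side" or "top"; returns the picture (480x640x3 uint8, blue, green, red); there is no depth.
- env.calibration(name): a dict with "fx", "fy", "cx", "cy" (pixels), "cam_to_world" (4x4, takes a point from camera to world coordinates). Camera axes: x right, y down, z forward; pixel columns grow to the right and rows downward; lengths in m; the calibration is good to about 2 mm. A picture is of the moment at which its call begins. calibration takes no time and is no camera call.
- env.sign_off(): hands the job in, once; it reports no verdict.
The state is a dict: "time_s": time; "qpos": joint angles; "joint_velocities": joint speeds; "effort": joint torques, N m; "tool_pos": TCP position; "tool_rot": TCP orientation; "force": force on the tool from outside, world axes, zero at the start; "wrist_torque": the same for the moment, N m; "grip_width": finger opening in m.
Only numpy, scipy, OpenCV 4.12 (cv2) and the standard library are available. Lean on these libraries where they do the work, as an engineer would, in place of code of your own. Each camera call takes 0.05 s, during which the arm holds its last target. There are 200 camera calls.

## Task

Make the bench tension gauge ready and check it against its limit tab. Pull the sprung index knob that leans out over the gauge, turn it until it stays latched out, then lift out the red transit key it pinned and put it in the clear box. Then draw the gauge's T-handle out steadily until the orange drag pointer stands at the green limit tab, no farther, hold it there a moment, and ease the bar all the way home without letting it snap back, so that the drag pointer is left at the tab; disturb nothing else on the bench.

Things in the scene. Friction and masses are not known exactly. Their poses are not given: they have to be found in the camera images.
- gauge: blue bench tension gauge, fixed. Origin: on the bench top under the key slot's middle; y axis along the draw bar, which pulls out level towards -y. Steel base plate x +-47, y -46 to 176, 10 mm high; the bench below the T-handle is free. Blue spring housing x +-25, y 48 to 170, top at z 54 mm, with a white tick scale and slot. Both pointers read zero at y = 158 mm.
- key_slot (a point): middle of the key slot's floor in the grey key block, 22 mm over the bench; axes as the gauge. The block spans x +-27, y -20 to 30, top 66 mm over the bench; the slot is 42 mm (x) by 18 mm (y), open above. From the block a steel plunger sleeve, 22 mm across, leans out over the housing in the gauge's y-z plane, 40 degrees from vertical towards +y.
- plunger (a joint): pull of the index plunger along its sleeve, m: 0 home (pin locks the key), 0.017 hard stop. A spring pulls it home, 6 N at 0 to 9.4 N at the stop. The knob can turn only beyond 0.0135, when a crossbar on its stem clears a slot across the sleeve. Turned 0.7 rad or more and let go, the crossbar rests on the sleeve's end and it stays at about 0.0135, the pin clear of the key.
- knob (a joint): turn of the plunger's knob about its axis, rad: 0 as found (crossbar in the slot), limits -1.65 and 1.65, positive anticlockwise looking at the knob's outer face; either way latches. Light friction.
- knob_center (a point): middle of the black round fluted knob, 28 mm across and 20 mm long along its axis. z axis: out along the plunger, 40 degrees from vertical, direction (0, 0.643, 0.766) in the gauge frame. At home it lies at (0, 47, 103) mm in the gauge frame. Fingertips may reach 20 mm past it towards the sleeve. Moves out with the plunger.
- transit_key: loose red plastic key, 0.04 to 0.09 kg, 40 (x) x 16 (y) x 83 mm, its forked foot on the slot floor astride the bar. Origin: middle of the underside; z up. Tab 30 (x) x 12 (y) mm, 47 to 83 mm over the origin, above the block. Unpinned, it lifts straight up, free when raised 50 mm. While in, the bar moves only 3 mm. The latched knob leans over its +y side: grip it across x.
- key_tab (a point): grasp point on the red key's tab, 70 mm over its underside; axes as the key
- key_mid (a point): middle of the red key, 40 mm over its underside
- clear_box: loose open-topped clear plastic box, 0.18 kg, with tube strips pictured in it (its floor is flat and free): 100 (x) x 150 (y) x 62 mm high, floor and walls 2 mm. Origin under its floor; the inside runs from x -48 to 48 and y -71 to 75 mm
- draw_bar (a joint): draw of the gauge's bar, m: 0 home, 0.075 hard stop. A spring pulls it home: 3 N at 0, 1.5 N more for each 10 mm. Let go, it snaps back
- bar_handle (a point): middle of the T-handle's black crossbar: round, 16 mm thick, 70 mm long along the gauge's x axis, level, its middle 64 mm over the bench, 75 mm towards -y from the gauge's origin when home. It stands on a steel stem (14 x 12 mm) on the end of the draw bar; the bar, 16 mm thick, its axis 34 mm over the bench, runs from there towards +y, so fingers can close on the crossbar along y above it
- bar_pointer (a point): tip of the bar's black pointer on the scale's -x side, moves with the bar
- drag_pointer (a joint): reading of the drag pointer, m, same scale as the bar. The bar's pointer pushes it ahead as the bar is drawn out (0.6 N friction); it stays at the greatest draw and does not come back by itself. Found at an old reading of 5 to 20 mm
- drag_tip (a point): tip of the orange drag pointer on the scale's +x side. While pushed, it lies level with the bar's pointer along y (within 0.5 mm)
- limit_mark (a point): middle of the green limit tab, 10 mm wide along the gauge's y axis, fixed on the scale's +x edge, 35 to 60 mm from the zero towards -y; axes as the gauge
- cube_box: bystander: small clear box with lid, 66 x 65 x 49 mm, origin under its middle
- foil_flask: bystander: small flask wrapped in foil, 68 x 70 x 78 mm, origin under its middle
- petri_dish: bystander: covered dish with brown paper label, 91 mm across, 17 mm high, origin under its middle
Not all that is in view belongs to the job. Of the things that look like the transit_key, the largest one is meant.

How it is judged:
By the outcome, as a careful person would: the job done as asked, in the order asked, and still so for the second after the job is handed in, with the robot touching nothing.
It also fails if it takes over 61 s, if anything falls off the work surface, if the arm or the gripper's body presses on something with over 40 N, if the wrist force passes 120 N, or if a joint passes its speed limit or range.

## Working session

There is one attempt and no reset: what is moved stays moved. The work goes in short steps, Python scripts to look and compute and a tool call to move; the robot and the scene stay as the last step left them, time stands still between calls to the robot, and variables do not carry over. Pictures are saved under pics/ and viewed, on a budget of 10 in all, crops included, one or two more only if the job needs it, and the job is handed in when it is done.

Besides the shell and the picture viewer there is one more tool, called after "Emit:" by a JSON object that holds its "fn" and its "kwargs", one argument or row to a line. send_rows: Moves the arm, as the interface text tells. Its arguments: {"type":"object","properties":{"series":{"type":"array"},"grip_force":{"type":"number"}},"required":["series"]}

```bash
mkdir -p pics
cat > h.py <<'E'
import numpy as np, cv2
from cell import env
def ray(c,u,v):
    k=env.calibration(c);T=np.array(k["cam_to_world"])
    d=T[:3,:3]@np.array([(u-k["cx"])/k["fx"],(v-k["cy"])/k["fy"],1.]);return T[:3,3],d
def onz(c,u,v,z):
    o,d=ray(c,u,v);return o+d*(z-o[2])/d[2]
def proj(c,p):
    k=env.calibration(c);T=np.array(k["cam_to_world"])
    q=T[:3,:3].T@(np.array(p)-T[:3,3]);return np.array([k["fx"]*q[0]/q[2]+k["cx"],k["fy"]*q[1]/q[2]+k["cy"]])
def tri(a,b):
    (o1,d1),(o2,d2)=a,b
    A=np.stack([d1,-d2],1);s=np.linalg.lstsq(A,o2-o1,rcond=None)[0]
    p,q=o1+s[0]*d1,o2+s[1]*d2;return (p+q)/2,np.linalg.norm(p-q)
E
python3 - <<'E'
from h import *
np.set_printoptions(precision=4,suppress=True)
for n in("top","side"):
    cv2.imwrite(f"pics/{n}0.png",env.read_camera(n));k=env.calibration(n);print(n,k["fx"],k["cx"],k["cy"]);print(np.array(k["cam_to_world"]))
print(env.get_obs())
E
```

```text
top 602.5222381509541 311.0710583177985 228.78943926155776
[[-0.015  -0.9831  0.1823  0.3446]
 [-0.9999  0.0144 -0.0048  0.0251]
 [ 0.0021 -0.1824 -0.9832  1.421 ]
 [ 0.      0.      0.      1.    ]]
side 543.7174978233013 321.9385488045967 241.63415057570526
[[ 0.9891 -0.0864  0.1194  0.425 ]
 [-0.1473 -0.6085  0.7798 -0.9642]
 [ 0.0053 -0.7889 -0.6146  0.9021]
 [ 0.      0.      0.      1.    ]]
{'time_s': 0.1, 'qpos': array([-66.7459,  18.4335,  -4.0161,  83.168 ,   1.295 ,  78.5414,
        -3.2614]), 'joint_velocities': array([ 0.0298, -0.1091,  0.0085, -0.1993,  0.1093, -0.0796, -0.0354]), 'effort': array([ -0.0004, -49.2571,  -0.4059, -31.3398,  -0.0639,   0.0395,
         0.0001]), 'tool_pos': array([0.248 , 0.6003, 0.2216]), 'tool_rot': array([-179.9023,    0.0053,  157.5546]), 'force': array([-0.0475,  0.3552, -0.3803]), 'wrist_torque': array([ 0.0644, -0.0104, -0.0281]), 'grip_width': 0.08676637157707907}
```

View pics/top0.png

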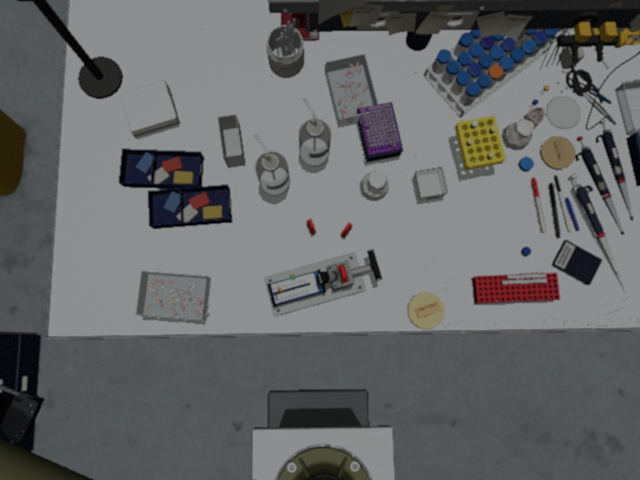

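View pics/side0.png

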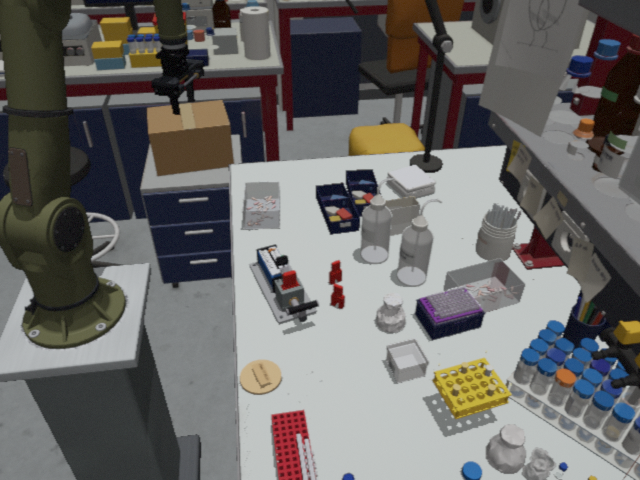

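Key candidates in the top view: the red one in the gauge block at (342,272), and small loose red keys at (311,227) and (346,230). The one in the block is the largest and is the pinned one. There are two possible clear boxes with strips, at (175,297) and (350,90). A close crop should settle both.

Run:
```python
from h import *
np.set_printoptions(precision=4,suppress=True)
t=cv2.imread("pics/top0.png");s=cv2.imread("pics/side0.png")
def c(im,x,y,w,h,W,H): return cv2.resize(im[y:y+h,x:x+w],(W,H),interpolation=cv2.INTER_CUBIC)
a=np.hstack([c(t,258,235,133,100,400,300),c(s,245,230,80,60,400,300)][0:1]+[c(s,240,235,100,93,400,300)])
b=np.hstack([c(t,130,260,90,70,265,300),c(t,315,50,75,80,265,300),c(s,435,250,95,70,270,300)])
cv2.imwrite("pics/crop.png",np.vstack([a,b]))
for u,v in [(142,272),(209,277),(205,323),(138,317),(326,62),(363,55),(380,118),(337,126),(330,314),(281,315),(265,284),(367,288),(357,255)]: print(u,v,onz("top",u,v,0.0),onz("top",u,v,0.062))
for uv in [(246,183),(280,184),(280,226),(242,226),(447,275),(497,262),(523,293),(478,310)]: print(uv,onz("side",*uv,0.062),onz("side",*uv,0.0))
```

```text
142 272 [0.5101 0.4197 0.    ] [0.5028 0.4025 0.062 ]
209 277 [0.4959 0.2611 0.    ] [0.4893 0.2508 0.062 ]
205 323 [0.3885 0.2687 0.    ] [0.3866 0.2581 0.062 ]
138 317 [0.4047 0.4252 0.    ] [0.4021 0.4078 0.062 ]
326 62 [ 1.0365 -0.026   0.    ] [ 1.0063 -0.0238  0.062 ]
363 55 [ 1.0542 -0.1202  0.    ] [ 1.0233 -0.1138  0.062 ]
380 118 [ 0.8855 -0.1572  0.    ] [ 0.8619 -0.1493  0.062 ]
337 126 [ 0.8662 -0.0499  0.    ] [ 0.8434 -0.0467  0.062 ]
330 314 [ 0.405 -0.023  0.   ] [ 0.4023 -0.0209  0.062 ]
281 315 [0.4044 0.0915 0.    ] [0.4017 0.0886 0.062 ]
265 284 [0.4774 0.1288 0.    ] [0.4716 0.1243 0.062 ]
367 288 [ 0.4644 -0.1115  0.    ] [ 0.4591 -0.1055  0.062 ]
357 255 [ 0.5431 -0.0902  0.    ] [ 0.5345 -0.0851  0.062 ]
(246, 183) [0.4102 0.4077 0.062 ] [0.4091 0.509  0.    ]
(280, 184) [0.5077 0.3885 0.062 ] [0.5138 0.4884 0.    ]
(280, 226) [0.4898 0.1827 0.062 ] [ 0.4945  0.2673 -0.    ]
(242, 226) [0.3917 0.1966 0.062 ] [ 0.3893  0.2822 -0.    ]
(447, 275) [ 0.8587 -0.0647  0.062 ] [0.8907 0.0017 0.    ]
(497, 262) [ 0.9934 -0.0363  0.062 ] [1.0354 0.0322 0.    ]
(523, 293) [ 1.0082 -0.1477  0.062 ] [ 1.0513 -0.0875  0.    ]
(478, 310) [ 0.8879 -0.1846  0.062 ] [ 0.9221 -0.127   0.    ]
```

View pics/crop.png

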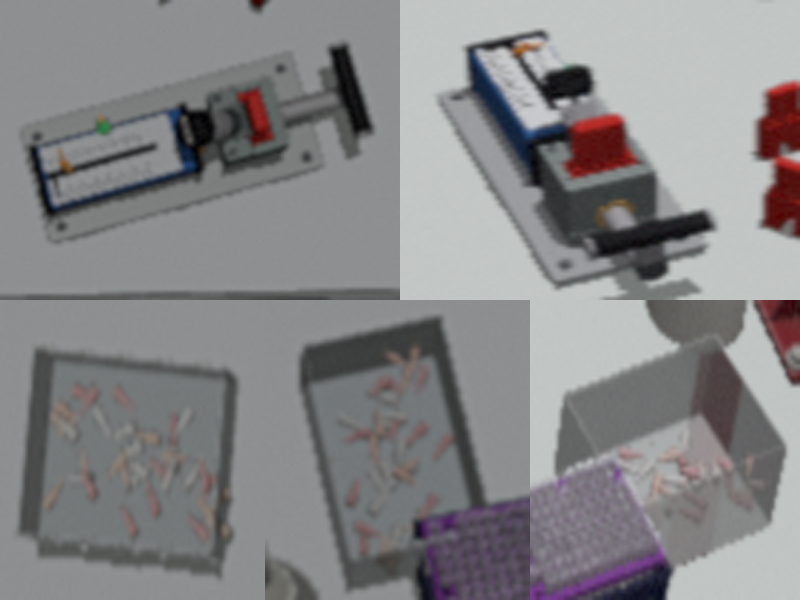

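The crop shows the big red key pinned in the gauge block (top view about (342,272)), the green tab near (292,277) and the orange pointer near (279,289). The near box at (175,297) measures 152 x 102 mm at rim height and is within reach, so it is the one to use. The rear box is out of reach and its size doesn't fit. Next is the gauge pose.

```bash
cat >> h.py <<'E'
from scipy.spatial.transform import Rotation as Ro
from scipy.optimize import least_squares
def cen(im,lo,hi,box):
    x,y,w,h=box;hsv=cv2.cvtColor(im[y:y+h,x:x+w],cv2.COLOR_BGR2HSV)
    m=cv2.inRange(hsv,lo,hi);n,_,st,c=cv2.connectedComponentsWithStats(m)
    if n<2:return None
    i=1+np.argmax(st[1:,4]);return c[i]+[x,y],st[i]+[x,y,0,0,0]
E
python3 - <<'E'
from h import *
np.set_printoptions(precision=4,suppress=True)
t=cv2.imread("pics/top0.png");s=cv2.imread("pics/side0.png")
for n,im,b in(("top",t,(262,240,125,80)),("side",s,(250,240,70,85))):
    print(n,"red",cen(im,(0,150,90),(6,255,255),b),"green",cen(im,(40,70,60),(85,255,255),b),"orange",cen(im,(9,110,100),(22,255,255),b),"black",cen(im,(0,0,0),(180,255,45),b),"blue",cen(im,(100,120,50),(125,255,255),b))
# plate corner fit + handle ends, both views; gauge pts in mm
P=[("top",265.3,278.3,-47+0,176,10),("x",0,0,0,0,0)]
obs=[("top",265.3,278.3,47,176,10),("top",355.3,252.3,47,-46,10),("top",366.3,291,-47,-46,10),("top",275.3,315.7,-47,176,10),
("side",250,265,-47,176,10),("side",280,323.3,-47,-46,10),("side",317,308.8,47,-46,10)]
def g2w(p,q): 
    c,s_=np.cos(p[2]),np.sin(p[2]);x,y,z=np.array(q)/1000;return [p[0]+c*x-s_*y,p[1]+s_*x+c*y,z]
f=lambda p:np.concatenate([proj(o[0],g2w(p,o[3:]))-o[1:3] for o in obs])
r=least_squares(f,[.46,-.04,.2],loss="soft_l1");print(r.x,np.degrees(r.x[2]));print(r.fun.reshape(-1,2))
for nm,q in(("tabtop",(0,0,105)),("knob",(0,47,103)),("bar",(0,-75,72)),("zero",(0,158,56))):
    print(nm,g2w(r.x,q),proj("top",g2w(r.x,q)),proj("side",g2w(r.x,q)))
E
```

```text
top red (array([343.1013, 272.1266]), array([337, 265,  11,  17,  79])) green (array([292.0588, 277.1765]), array([290, 275,   5,   5,  17])) orange (array([279.2857, 289.7143]), array([278, 288,   4,   4,   7])) black (array([373.7019, 264.6398]), array([368, 251,  13,  28, 161])) blue (array([319.7097, 288.7097]), array([316, 284,   7,  10,  31]))
side red (array([288.7114, 279.5906]), array([282, 271,  16,  19, 149])) green None orange (array([270.  , 249.75]), array([268, 249,   5,   3,   8])) black (array([301.7073, 307.3476]), array([288, 302,  29,  12, 164])) blue (array([266.1957, 269.2971]), array([258, 252,  23,  33, 138]))
[ 0.4923 -0.0537  0.2632] 15.077534048165148
[[-0.4833 -0.8993]
 [ 0.1306 -0.5997]
 [ 0.688  -1.0217]
 [ 0.1041  0.5975]
 [-1.3269 -1.3771]
 [-1.378  -0.79  ]
 [ 0.2018  1.8746]]
tabtop [np.float64(0.49231007967757096), np.float64(-0.05367317750017616), np.float64(0.105)] [344.7284 271.5243] [289.6053 272.6471]
knob [np.float64(0.480084161336727), np.float64(-0.008291166518697886), np.float64(0.103)] [324.1226 277.4877] [282.302  260.8432]
bar [np.float64(0.5118195238384922), np.float64(-0.1260912801301947), np.float64(0.072)] [375.8024 264.0757] [302.4678 305.2248]
zero [np.float64(0.45121018397856355), np.float64(0.09888762537372953), np.float64(0.056)] [276.4489 293.0842] [267.5642 248.9806]
```

Run:
```python
from h import *
np.set_printoptions(precision=4,suppress=True)
t=cv2.imread("pics/top0.png");s=cv2.imread("pics/side0.png")
obs=[("top",265.3,278.3,47,176,10),("top",355.3,252.3,47,-46,10),("top",366.3,291,-47,-46,10),("top",275.3,315.7,-47,176,10),
("side",250,265,-47,176,10),("side",280,323.3,-47,-46,10),("side",317,308.8,47,-46,10),
("top",373.7,264.6,0,-75,68),("side",301.7,307.3,0,-75,67)]
def g2w(p,q): 
    c,s_=np.cos(p[2]),np.sin(p[2]);x,y,z=np.array(q)/1000;return [p[0]+c*x-s_*y,p[1]+s_*x+c*y,z]
print("handle tri",tri(ray("top",373.7,264.6),ray("side",301.7,307.3)))
for cams in(("top",),("side",),("top","side")):
    O=[o for o in obs if o[0] in cams]
    f=lambda p:np.concatenate([(proj(o[0],g2w(p,o[3:]))-o[1:3])*(2 if o[4]==-75 else 1) for o in O])
    r=least_squares(f,[.46,-.04,.2]);print(cams,r.x,np.degrees(r.x[2]),np.abs(r.fun).max());print(r.fun[-2:]/2)
def m(im,lo,hi,b):
    x,y,w,h=b;k=cv2.inRange(cv2.cvtColor(im[y:y+h,x:x+w],cv2.COLOR_BGR2HSV),lo,hi);p=cv2.findNonZero(k)[:,0]+[x,y];return p
# handle axis from black px in top
p=m(t,(0,0,0),(180,255,45),(366,248,20,36));q=np.array([onz("top",u,v,.068)[:2] for u,v in p])
w,V=np.linalg.eigh(np.cov(q.T));print("handle c",q.mean(0),"dir deg",np.degrees(np.arctan2(V[1,1],V[0,1])),"len",np.ptp(q@V[:,1]))
hsv=cv2.cvtColor(t,cv2.COLOR_BGR2HSV);print(hsv[262:286:1,334:352,2]);print(hsv[262:286:1,334:352,1])
```

```text
handle tri (array([ 0.5111, -0.1224,  0.0624]), np.float64(0.0014667797366249653))
('top',) [ 0.4915 -0.0513  0.2642] 15.139746197682664 1.7222709222760386
[0.8611 0.0482]
('side',) [ 0.4922 -0.0543  0.2554] 14.632649689484216 2.2258965613712576
[ 0.5473 -0.131 ]
('top', 'side') [ 0.4918 -0.0523  0.2619] 15.003467317407726 2.6156893623457336
[ 0.4351 -0.839 ]
handle c [ 0.5111 -0.1217] dir deg -165.43343043231417 len 0.06366438067811164
[[123 123 123 121 118 114 111 109 108 103  99 100  99 100 108 116 125 125]
 [109 106 110 109 108 106 101  99  97  89  89 100 101 100 102 113 123 126]
 [ 98  91  94 100 100  95  86  88  94  90  88  99 102 100 104 116 125 126]
 [ 94  89  84  90  97  88  84 100 112 114 103  97 103 103 103 114 123 126]
 [ 98  94  85 105 121 112 109 123 131 130 113  91 101 101 102 107 117 124]
 [ 98  97  87 109 123 114 116 133 139 136 119  96 102 103 101 102 114 124]
 [ 98  96  84  95 102  87 103 131 140 138 127 106 100 104 102 102 109 113]
 [ 91  89  81  77  71  61  93 128 139 139 129 108  89 102 104 100  98  93]
 [ 79  77  77  68  52  50  87 124 137 139 133 114  92 102 1
[... 2242 characters left out ...]
203 136   6  23  17  13]
 [  0   5   8  24  14  27  23  99 211 204 195 206 211 156  13  26  17  18]
 [  8  13  15  15  19  21  27  35 178 221 208 215 206 160  39  18  20  15]
 [ 10  14  17  24  17  20  15  44 155 247 211 219 208 181  95   6  20  18]
 [ 11  16  21  14  19  11  44 120 196 207 217 222 206 202 135  15  20  18]
 [ 19  17  18  19  14  18  21 120 221 223 209 180 160 153  98   9  20  18]
 [ 20  16  17  17  18  16   6  71 163 159 115  77  44  30  19  13  18  18]
 [ 16  16  16  16  13  21  14  20  72  55  21   8  13  15  18  16  17  22]
 [ 14  15  15  16  18  20  18  14   6   8  13  18  21  17  16  18  21  19]
 [ 16  14  16  16  18  18  18  17  17  16  20  22  18  21  19  22   6   4]]
```

```bash
cat >> h.py <<'E'
np.set_printoptions(precision=4,suppress=True)
GX,GY,GYAW=0.4915,-0.0515,np.radians(14.9)
gR=Ro.from_euler('z',GYAW).as_matrix(); gO=np.array([GX,GY,0])
G=lambda x,y,z:gO+gR@(np.array([x,y,z])/1000)
AX=gR@[0,.643,.766]
def frame(y,z):
    z=z/np.linalg.norm(z);y=y-z*(y@z);y=y/np.linalg.norm(y);return np.stack([np.cross(y,z),y,z],1)
def goal(p,R,name=""):
    o=env.get_obs();R0=Ro.from_euler('xyz',o["tool_rot"],degrees=True).as_matrix()
    print(name,"travel cm",R0.T@(p-o["tool_pos"])*100,"dr",np.degrees(Ro.from_matrix(R0.T@R).as_rotvec()),"t",o["time_s"])
KR=frame(gR[:,0],-AX); DX=frame(gR[:,0],np.array([0,0,-1.])); DY=frame(gR[:,1],np.array([0,0,-1.]))
KN=G(0,47,103)
E
python3 - <<'E'
from h import *
goal(KN+.09*AX,KR)
E
```

```text
travel cm [-41.0254 -42.5987   5.041 ] dr [ 18.2774 -37.0604  50.4649] t 0.1
```

Emit:
{"fn": "send_rows", "kwargs": {
  "series": [
    {"travel": [-41,-42.6,5],"dr": [18.3,-37.1,50.5],"claw": 5.5},
    {"travel": [-41,-42.6,5],"dr": [18.3,-37.1,50.5],"claw": 5.5},
    {"travel": [-41,-42.6,5],"dr": [18.3,-37.1,50.5],"claw": 5.5},
    {"travel": [-41,-42.6,5],"dr": [18.3,-37.1,50.5],"claw": 5.5},
    {"travel": [-41,-42.6,5],"dr": [18.3,-37.1,50.5],"claw": 5.5},
    {"travel": [-41,-42.6,5],"dr": [18.3,-37.1,50.5],"claw": 5.5},
    {"travel": [-41,-42.6,5],"dr": [18.3,-37.1,50.5],"claw": 5.5},
    {"travel": [-41,-42.6,5],"dr": [18.3,-37.1,50.5],"claw": 5.5},
    {"travel": [-41,-42.6,5],"dr": [18.3,-37.1,50.5],"claw": 5.5},
    {"travel": [-41,-42.6,5],"dr": [18.3,-37.1,50.5],"claw": 5.5},
    {"travel": [-41,-42.6,5],"dr": [18.3,-37.1,50.5],"claw": 5.5},
    {"travel": [-41,-42.6,5],"dr": [18.3,-37.1,50.5],"claw": 5.5}
  ]
}}

```text
time_s: 1.1
tool_pos: [0.4307, 0.1353, 0.1795]
tool_rot: [-180.0, 40.0, 104.9]
force: [1.0, 0.2, -0.5]
grip_width: 0.055
```

```bash
python3 -c "
from h import *
goal(KN+.09*AX,KR);print(env.get_obs()['qpos'],env.get_obs()['tool_pos'])"
```

```text
travel cm [-6.5047  1.0665  6.4536] dr [0.0014 0.0196 0.018 ] t 1.1
[-60.7048   8.5518  14.2528 110.9936  31.3932  84.8764 -41.0038] [0.4307 0.1353 0.1795]
```

Emit:
{"fn": "send_rows", "kwargs": {
  "series": [
    {"travel": [-6.5,1.1,6.4],"dr": [0,0,0],"claw": 5.5},
    {"travel": [-6.5,1.1,6.4],"dr": [0,0,0],"claw": 5.5},
    {"travel": [-6.5,1.1,6.4],"dr": [0,0,0],"claw": 5.5},
    {"travel": [-6.5,1.1,6.4],"dr": [0,0,0],"claw": 5.5}
  ]
}}

```text
time_s: 1.43
tool_pos: [0.4641, 0.0479, 0.1729]
tool_rot: [180.0, 40.0, 104.4]
force: [0.4, 1.3, 0.0]
grip_width: 0.0549
```

Run:
```python
from h import *
goal(KN+.09*AX,KR);print(env.get_obs()['qpos'])
t=env.read_camera("top");s=env.read_camera("side")
cv2.imwrite("pics/a.png",np.hstack([cv2.resize(t[190:340,240:400],(400,375)),cv2.resize(s[180:330,220:380],(400,375))]))
```

```text
travel cm [ 0.2014  0.0959 -0.0384] dr [-0.2653 -0.0007 -0.3531] t 1.4333
[-55.2635   5.5778  18.6754 115.2101  35.5676  79.1206 -35.0959]
```

View pics/a.png

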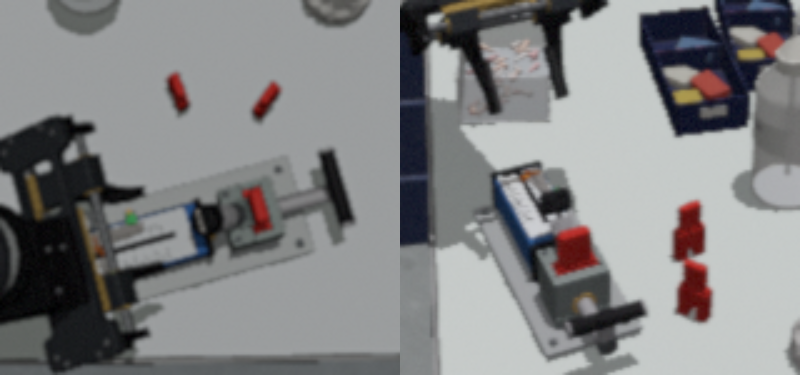

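Emit:
{"fn": "send_rows", "kwargs": {
  "series": [
    {"travel": [0.2,0.1,3],"dr": [0,0,0],"claw": 5.5},
    {"travel": [0.2,0.1,6],"dr": [0,0,0],"claw": 5.5},
    {"travel": [0.2,0.1,8],"dr": [0,0,0],"claw": 5.5},
    {"travel": [0.2,0.1,9.4],"dr": [0,0,0],"claw": 5.5},
    {"travel": [0.2,0.1,10.3],"dr": [0,0,0],"claw": 5.5},
    {"travel": [0.2,0.1,10.3],"dr": [0,0,0],"claw": 5.5}
  ]
}}

```text
time_s: 2.03
tool_pos: [0.4814, -0.0099, 0.0918]
tool_rot: [-179.9, 40.0, 105.0]
force: [-1.0, 0.2, 0.1]
grip_width: 0.0549
```

Run:
```python
from h import *
goal(KN-.014*AX,KR);print(env.get_obs()['force'])
t=env.read_camera("top");s=env.read_camera("side")
cv2.imwrite("pics/b.png",np.hstack([cv2.resize(t[230:330,260:370],(400,364),interpolation=2),cv2.resize(s[230:330,235:345],(400,364),interpolation=2)]))
```

```text
travel cm [-0.3947 -0.0914  0.2723] dr [-0.0424  0.0133  0.0541] t 2.0333
[-0.9848  0.2024  0.1049]
```

View pics/b.png

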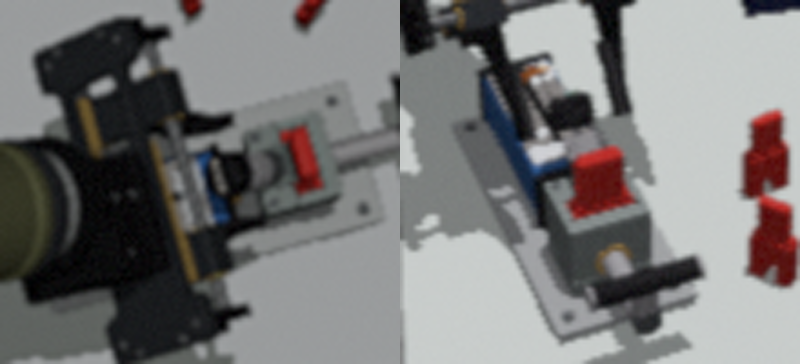

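The side view shows the knob between the fingertips, with tips near (530,132) and (622,112) and the knob at (573,108). Next I let the arm settle and check.

Emit:
{"fn": "send_rows", "kwargs": {
  "series": [
    {"travel": [0,0,0],"dr": [0,0,0],"claw": 5.5},
    {"travel": [0,0,0],"dr": [0,0,0],"claw": 5.5}
  ]
}}

```text
time_s: 2.3
tool_pos: [0.4827, -0.0087, 0.0935]
tool_rot: [179.8, 39.9, 104.8]
force: [-0.4, -0.7, -0.1]
grip_width: 0.0546
```

```bash
python3 -c "
from h import *
goal(KN-.014*AX,KR);print(env.get_obs()['force'])"
```

```text
travel cm [-0.3499 -0.2543  0.4573] dr [ 0.1615 -0.0871 -0.0533] t 2.3
[-0.3936 -0.6799 -0.051 ]
```

Emit:
{"fn": "send_rows", "kwargs": {
  "series": [
    {"travel": [-0.35,-0.25,0.4],"dr": [0,0,0],"claw": 5.5},
    {"travel": [-0.35,-0.25,0.4],"dr": [0,0,0],"claw": 5.5},
    {"travel": [-0.35,-0.25,0.4],"dr": [0,0,0],"claw": 5.5}
  ]
}}

```text
time_s: 2.55
tool_pos: [0.4809, -0.0162, 0.0923]
tool_rot: [179.9, 40.0, 104.8]
force: [0.3, -0.8, 0.5]
grip_width: 0.055
```

```bash
python3 -c "
from h import *
goal(KN-.014*AX,KR);print(env.get_obs()['force'])"
```

```text
travel cm [ 0.088   0.1209 -0.0744] dr [ 0.0174 -0.0521 -0.1069] t 2.55
[ 0.2581 -0.8224  0.5335]
```

Emit:
{"fn": "send_rows", "kwargs": {
  "series": [
    {"travel": [0,0,0],"dr": [0,0,0],"claw": 3.5},
    {"travel": [0,0,0],"dr": [0,0,0],"claw": 2.4},
    {"travel": [0,0,0],"dr": [0,0,0],"claw": 2.0},
    {"travel": [0,0,0],"dr": [0,0,0],"claw": 2.0},
    {"travel": [0,0,0],"dr": [0,0,0],"claw": 2.0}
  ],
  "grip_force": 40
}}

```text
time_s: 2.97
tool_pos: [0.4813, -0.0157, 0.0922]
tool_rot: [179.9, 40.0, 104.8]
force: [3.5, 1.0, 0.6]
grip_width: 0.0295
```

Emit:
{"fn": "send_rows", "kwargs": {
  "series": [
    {"travel": [0,0,-0.4],"dr": [0,0,0],"claw": 2.0},
    {"travel": [0,0,-0.8],"dr": [0,0,0],"claw": 2.0},
    {"travel": [0,0,-1.2],"dr": [0,0,0],"claw": 2.0},
    {"travel": [0,0,-1.6],"dr": [0,0,0],"claw": 2.0},
    {"travel": [0,0,-1.6],"dr": [0,0,0],"claw": 2.0}
  ]
}}

```text
time_s: 3.38
tool_pos: [0.4795, -0.0059, 0.1043]
tool_rot: [179.8, 39.9, 104.8]
force: [7.4, -3.3, -7.6]
grip_width: 0.0269
```

```bash
python3 -c "
from h import *
o=env.get_obs();print(o['force'],o['force']@AX,(o['tool_pos']-np.array([0.4813, -0.0157, 0.0922]))@AX,o['grip_width'],o['qpos'])"
```

```text
[ 7.4325 -3.344  -7.5955] -9.1249017755435 0.01568683325300154 0.026916106705969507 [-51.4055   9.3061  21.5151 120.7113  38.3359  67.6345 -35.4134]
```

Axial force is 9.1 N at 15.7 mm, which matches the spring. Now I turn the knob.

Emit:
{"fn": "send_rows", "kwargs": {
  "series": [
    {"travel": [0,0,0],"dr": [0,0,7],"claw": 2.0},
    {"travel": [0,0,0],"dr": [0,0,14],"claw": 2.0},
    {"travel": [0,0,0],"dr": [0,0,21],"claw": 2.0},
    {"travel": [0,0,0],"dr": [0,0,28],"claw": 2.0},
    {"travel": [0,0,0],"dr": [0,0,35],"claw": 2.0},
    {"travel": [0,0,0],"dr": [0,0,42],"claw": 2.0},
    {"travel": [0,0,0],"dr": [0,0,49],"claw": 2.0},
    {"travel": [0,0,0],"dr": [0,0,56],"claw": 2.0},
    {"travel": [0,0,0],"dr": [0,0,60],"claw": 2.0},
    {"travel": [0,0,0],"dr": [0,0,60],"claw": 2.0}
  ]
}}

```text
time_s: 4.22
tool_pos: [0.4787, -0.0061, 0.1035]
tool_rot: [144.0, 18.5, 38.6]
force: [6.6, -3.3, -9.7]
grip_width: 0.027
```

```bash
python3 -c "
from h import *
o=env.get_obs();print(o['force'],o['force']@AX,o['wrist_torque']@AX,(o['tool_pos']-np.array([0.4813, -0.0157, 0.0922]))@AX,o['grip_width'],o['qpos'])"
```

```text
[ 6.5772 -3.3271 -9.7032] -10.587505421956358 0.07551887718748246 0.01502244743197809 0.02701207477165701 [-55.0271   9.5091  25.4381 120.894   37.7278  67.1881 -95.1094]
```

Emit:
{"fn": "send_rows", "kwargs": {
  "series": [
    {"travel": [0,0,0.15],"dr": [0,0,0],"claw": 2.0},
    {"travel": [0,0,0.25],"dr": [0,0,0],"claw": 2.0},
    {"travel": [0,0,0.25],"dr": [0,0,0],"claw": 2.0}
  ]
}}

```text
time_s: 4.47
tool_pos: [0.4791, -0.0069, 0.1023]
tool_rot: [144.0, 18.6, 38.8]
force: [2.4, 0.4, -2.8]
grip_width: 0.0266
```

```bash
python3 -c "
from h import *
o=env.get_obs();print(o['force'],o['force']@AX,(o['tool_pos']-np.array([0.4813, -0.0157, 0.0922]))@AX)"
```

```text
[ 2.3845  0.4262 -2.7679] -2.2496363830650408 0.013574754874124136
```

The axial force fell to 2.2 N at 13.6 mm, so the crossbar is resting on the sleeve end. I release and retract.

Emit:
{"fn": "send_rows", "kwargs": {
  "series": [
    {"travel": [0,0,0],"dr": [0,0,0],"claw": 3.5},
    {"travel": [0,0,0],"dr": [0,0,0],"claw": 4.8},
    {"travel": [0,0,0],"dr": [0,0,0],"claw": 5.0},
    {"travel": [0,0,-2],"dr": [0,0,0],"claw": 5.0},
    {"travel": [0,0,-5],"dr": [0,0,0],"claw": 5.0},
    {"travel": [0,0,-8],"dr": [0,0,0],"claw": 5.5},
    {"travel": [0,0,-8],"dr": [0,0,0],"claw": 5.5},
    {"travel": [0,0,-8],"dr": [0,0,0],"claw": 5.5}
  ]
}}

```text
time_s: 5.13
tool_pos: [0.4661, 0.0434, 0.1646]
tool_rot: [144.0, 18.5, 38.8]
force: [-0.2, 0.2, -0.5]
grip_width: 0.0543
```

Run:
```python
from h import *
goal(G(0,0,75+90),DX,"key above");o=env.get_obs();print(o["tool_pos"],o["force"])
t=env.read_camera("top");s=env.read_camera("side")
cv2.imwrite("pics/c.png",np.hstack([cv2.resize(t[230:330,260:370],(400,364),interpolation=2),cv2.resize(s[230:330,235:345],(400,364),interpolation=2)]))
for n,im,b in(("top",t,(330,255,25,35)),("side",s,(275,262,30,35))): print(n,cen(im,(0,150,90),(6,255,255),b))
```

```text
key above travel cm [-3.7756  6.553   6.2669] dr [ 21.0408  36.0308 -57.4663] t 5.1333
[0.4661 0.0434 0.1646] [-0.2013  0.2046 -0.469 ]
top (array([342.9506, 272.    ]), array([337, 265,  11,  17,  81]))
side (array([289.0246, 279.9064]), array([282, 271,  16,  19, 203]))
```

View pics/c.png

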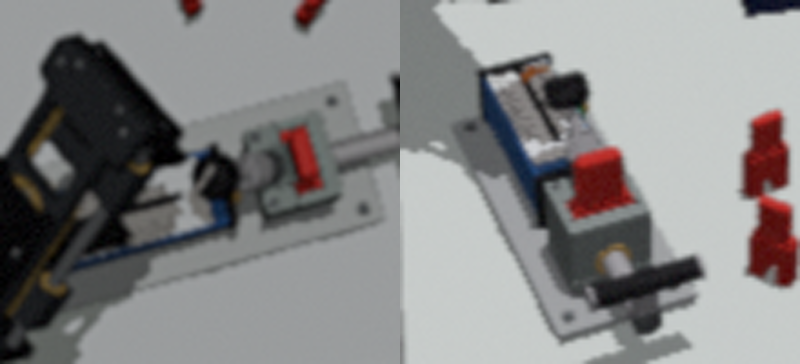

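The knob stays latched: in the side view it moved out from (573,108) to (567,88). Now I go above the key.

Emit:
{"fn": "send_rows", "kwargs": {
  "series": [
    {"travel": [-3.8,6.5,6.2],"dr": [21,36,-57.5],"claw": 5.5},
    {"travel": [-3.8,6.5,6.2],"dr": [21,36,-57.5],"claw": 5.5},
    {"travel": [-3.8,6.5,6.2],"dr": [21,36,-57.5],"claw": 5.5},
    {"travel": [-3.8,6.5,6.2],"dr": [21,36,-57.5],"claw": 5.5},
    {"travel": [-3.8,6.5,6.2],"dr": [21,36,-57.5],"claw": 5.5},
    {"travel": [-3.8,6.5,6.2],"dr": [21,36,-57.5],"claw": 5.5},
    {"travel": [-3.8,6.5,6.2],"dr": [21,36,-57.5],"claw": 5.5},
    {"travel": [-3.8,6.5,6.2],"dr": [21,36,-57.5],"claw": 5.5},
    {"travel": [-3.8,6.5,6.2],"dr": [21,36,-57.5],"claw": 5.5},
    {"travel": [-3.8,6.5,6.2],"dr": [21,36,-57.5],"claw": 5.5},
    {"travel": [-3.8,6.5,6.2],"dr": [21,36,-57.5],"claw": 5.5},
    {"travel": [-3.8,6.5,6.2],"dr": [21,36,-57.5],"claw": 5.5}
  ]
}}

```text
time_s: 6.23
tool_pos: [0.4899, -0.0557, 0.1638]
tool_rot: [-179.7, 0.2, 104.6]
force: [-0.6, -1.2, -0.2]
grip_width: 0.0548
```

```bash
python3 -c "
from h import *
goal(G(0,0,75),DX);o=env.get_obs();print(o['force'],o['qpos'],G(0,0,105),onz('top',343.3,271.5,.105))"
```

```text
travel cm [0.3931 0.3008 8.8759] dr [-0.2587  0.1833 -0.3128] t 6.2333
[-0.5541 -1.2119 -0.1781] [-48.1385   0.5752  52.3122 110.7706  -0.212   69.0632  18.8363] [ 0.4915 -0.0515  0.105 ] [ 0.4924 -0.0505  0.105 ]
```

Emit:
{"fn": "send_rows", "kwargs": {
  "series": [
    {"travel": [0.4,0.25,2],"dr": [0,0,0],"claw": 5.5},
    {"travel": [0.4,0.25,4.5],"dr": [0,0,0],"claw": 5.5},
    {"travel": [0.4,0.25,7],"dr": [0,0,0],"claw": 5.5},
    {"travel": [0.4,0.25,8.4],"dr": [0,0,0],"claw": 5.5},
    {"travel": [0.4,0.25,8.7],"dr": [0,0,0],"claw": 5.5},
    {"travel": [0.4,0.25,8.7],"dr": [0,0,0],"claw": 5.5},
    {"travel": [0.4,0.25,8.7],"dr": [0,0,0],"claw": 5.5}
  ]
}}

```text
time_s: 6.82
tool_pos: [0.4913, -0.0482, 0.0779]
tool_rot: [-179.9, 0.1, 104.7]
force: [1.6, -0.8, 0.7]
grip_width: 0.0549
```

```bash
python3 -c "
from h import *
goal(G(0,0,75),DX);o=env.get_obs();print(o['force'])"
```

```text
travel cm [-0.325  -0.0675  0.2893] dr [-0.106   0.1439 -0.1501] t 6.8167
[ 1.5716 -0.7917  0.6927]
```

Emit:
{"fn": "send_rows", "kwargs": {
  "series": [
    {"travel": [-0.25,0,0.2],"dr": [0,0,0],"claw": 5.5},
    {"travel": [-0.25,0,0.2],"dr": [0,0,0],"claw": 3.5},
    {"travel": [-0.25,0,0.2],"dr": [0,0,0],"claw": 2.5},
    {"travel": [-0.25,0,0.2],"dr": [0,0,0],"claw": 2.5},
    {"travel": [-0.25,0,0.2],"dr": [0,0,0],"claw": 2.5}
  ],
  "grip_force": 25
}}

```text
time_s: 7.23
tool_pos: [0.4923, -0.0503, 0.076]
tool_rot: [-179.9, 0.1, 104.8]
force: [-0.3, -0.4, -0.4]
grip_width: 0.0363
```

```bash
python3 -c "
from h import *
goal(G(0,0,75),DX);o=env.get_obs();print(o['force'])"
```

```text
travel cm [-0.0938 -0.1114  0.0982] dr [-0.0603  0.1057 -0.0795] t 7.2333
[-0.2608 -0.4393 -0.4077]
```

Emit:
{"fn": "send_rows", "kwargs": {
  "series": [
    {"travel": [0,0,0],"dr": [0,0,0],"claw": 2.5},
    {"travel": [0,0,0],"dr": [0,0,0],"claw": 2.5},
    {"travel": [0,0,0],"dr": [0,0,0],"claw": 2.5},
    {"travel": [0,0,-0.5],"dr": [0,0,0],"claw": 2.5},
    {"travel": [0,0,-1.2],"dr": [0,0,0],"claw": 2.5},
    {"travel": [0,0,-2.2],"dr": [0,0,0],"claw": 2.5},
    {"travel": [0,0,-3.2],"dr": [0,0,0],"claw": 2.5},
    {"travel": [0,0,-4.2],"dr": [0,0,0],"claw": 2.5},
    {"travel": [0,0,-5.2],"dr": [0,0,0],"claw": 2.5},
    {"travel": [0,0,-6.5],"dr": [0,0,0],"claw": 2.5},
    {"travel": [0,0,-8],"dr": [0,0,0],"claw": 2.5},
    {"travel": [0,0,-8],"dr": [0,0,0],"claw": 2.5}
  ]
}}

```text
time_s: 8.23
tool_pos: [0.4943, -0.0503, 0.1589]
tool_rot: [179.8, 0.1, 104.8]
force: [0.8, -0.6, -1.3]
grip_width: 0.0295
```

Run:
```python
from h import *
o=env.get_obs();print(o["tool_pos"],o["force"])
s=env.read_camera("side");t=env.read_camera("top")
cv2.imwrite("pics/d.png",np.hstack([cv2.resize(t[200:340,130:400],(420,218),interpolation=2),cv2.resize(s[210:330,225:345],(380,380),interpolation=2)[:218]]) if 0 else cv2.resize(s[180:330,225:375],(450,450),interpolation=2))
# box corners from the first top image (rim) -> pose
C=np.array([onz("top",*p,.062)[:2] for p in [(142,272),(209,277),(205,323),(138,317)]]);c=C.mean(0);d=(C[0]+C[3]-C[1]-C[2]);print("box",c,np.degrees(np.arctan2(d[1],d[0])))
```

```text
[ 0.4943 -0.0503  0.1589] [ 0.787 -0.556 -1.274]
box [0.4452 0.3298] 84.49074686430363
```

View pics/d.png

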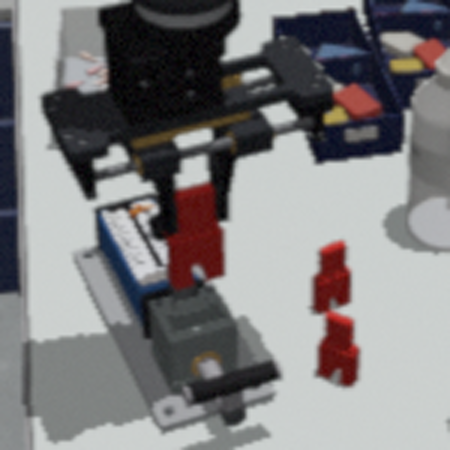

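The key is clear of the block. I raise it over the latched knob before moving across.

Emit:
{"fn": "send_rows", "kwargs": {
  "series": [
    {"travel": [0,0,-3],"dr": [0,0,0],"claw": 2.5},
    {"travel": [0,0,-5.5],"dr": [0,0,0],"claw": 2.5},
    {"travel": [0,0,-5.5],"dr": [0,0,0],"claw": 2.5}
  ]
}}

```text
time_s: 8.58
tool_pos: [0.4945, -0.0502, 0.214]
tool_rot: [179.8, 0.1, 104.8]
force: [1.0, 0.6, 0.3]
grip_width: 0.03
```

```bash
python3 -c "
from h import *
b=Ro.from_euler('z',-5.5,degrees=True).as_matrix()
goal(np.array([.445,.330,.215]),frame(b[:,0],np.array([0,0,-1.])))"
```

```text
travel cm [38.0238  4.9415 -0.1661] dr [ 0.2538  0.0917 20.321 ] t 8.5833
```

Emit:
{"fn": "send_rows", "kwargs": {
  "series": [
    {"travel": [2,0.3,-0.2],"dr": [0,0,1],"claw": 2.5},
    {"travel": [5,0.7,-0.2],"dr": [0,0,3],"claw": 2.5},
    {"travel": [9,1.2,-0.2],"dr": [0,0,5],"claw": 2.5},
    {"travel": [13,1.7,-0.2],"dr": [0,0,7],"claw": 2.5},
    {"travel": [17,2.2,-0.2],"dr": [0,0,9],"claw": 2.5},
    {"travel": [21,2.7,-0.2],"dr": [0,0,12],"claw": 2.5},
    {"travel": [25,3.2,-0.2],"dr": [0,0,14],"claw": 2.5},
    {"travel": [29,3.8,-0.2],"dr": [0,0,16],"claw": 2.5},
    {"travel": [33,4.3,-0.2],"dr": [0,0,18],"claw": 2.5},
    {"travel": [36,4.7,-0.2],"dr": [0,0,20],"claw": 2.5},
    {"travel": [38,4.9,-0.2],"dr": [0,0,20.3],"claw": 2.5},
    {"travel": [38,4.9,-0.2],"dr": [0,0,20.3],"claw": 2.5}
  ]
}}

```text
time_s: 9.58
tool_pos: [0.4392, 0.3353, 0.2095]
tool_rot: [-179.8, 0.2, 85.0]
force: [-0.6, 0.1, -0.6]
grip_width: 0.0297
```

Emit:
{"fn": "send_rows", "kwargs": {
  "series": [
    {"travel": [0,0,0],"dr": [0,0,0],"claw": 2.5},
    {"travel": [0,0,0],"dr": [0,0,0],"claw": 2.5},
    {"travel": [0,0,0],"dr": [0,0,0],"claw": 2.5}
  ]
}}

```text
time_s: 9.83
tool_pos: [0.4428, 0.3281, 0.2112]
tool_rot: [-179.9, 0.2, 84.4]
force: [0.6, 0.6, -0.5]
grip_width: 0.0296
```

```bash
python3 -c "
from h import *
b=Ro.from_euler('z',-5.5,degrees=True).as_matrix()
goal(np.array([.445,.330,.060]),frame(b[:,0],np.array([0,0,-1.])));o=env.get_obs();print(o['force'],o['grip_width'])"
```

```text
travel cm [ 0.2672  0.2173 15.1237] dr [-0.0829  0.2005 -0.107 ] t 9.8333
[ 0.6437  0.6083 -0.4536] 0.029620452386992794
```

Emit:
{"fn": "send_rows", "kwargs": {
  "series": [
    {"travel": [0.2,0.2,3],"dr": [0,0,0],"claw": 2.5},
    {"travel": [0.2,0.2,6],"dr": [0,0,0],"claw": 2.5},
    {"travel": [0.2,0.2,9],"dr": [0,0,0],"claw": 2.5},
    {"travel": [0.2,0.2,11.5],"dr": [0,0,0],"claw": 2.5},
    {"travel": [0.2,0.2,13],"dr": [0,0,0],"claw": 2.5},
    {"travel": [0.2,0.2,14],"dr": [0,0,0],"claw": 2.5},
    {"travel": [0.2,0.2,14.6],"dr": [0,0,0],"claw": 2.5},
    {"travel": [0.2,0.2,14.9],"dr": [0,0,0],"claw": 2.5},
    {"travel": [0.2,0.2,14.9],"dr": [0,0,0],"claw": 2.5},
    {"travel": [0.2,0.2,14.9],"dr": [0,0,0],"claw": 2.5}
  ]
}}

```text
time_s: 10.67
tool_pos: [0.4451, 0.3316, 0.0638]
tool_rot: [180.0, 0.1, 84.5]
force: [0.0, 0.6, -0.2]
grip_width: 0.0295
```

Run:
```python
from h import *
o=env.get_obs();print(o['tool_pos'],o['force'],o['grip_width'])
```

```text
[0.4451 0.3316 0.0638] [ 0.0289  0.5504 -0.1868] 0.029506070092782784
```

Emit:
{"fn": "send_rows", "kwargs": {
  "series": [
    {"travel": [0,0,0.3],"dr": [0,0,0],"claw": 2.5},
    {"travel": [0,0,0.6],"dr": [0,0,0],"claw": 2.5},
    {"travel": [0,0,0.6],"dr": [0,0,0],"claw": 2.5},
    {"travel": [0,0,0.6],"dr": [0,0,0],"claw": 2.5}
  ]
}}

```text
time_s: 11.0
tool_pos: [0.4443, 0.3313, 0.0568]
tool_rot: [-179.9, 0.1, 84.5]
force: [0.2, -0.5, -0.2]
grip_width: 0.0298
```

Emit:
{"fn": "send_rows", "kwargs": {
  "series": [
    {"travel": [0,0,0.1],"dr": [0,0,0],"claw": 3.2},
    {"travel": [0,0,0.1],"dr": [0,0,0],"claw": 3.6},
    {"travel": [0,0,0.1],"dr": [0,0,0],"claw": 4.2},
    {"travel": [0,0,0.1],"dr": [0,0,0],"claw": 4.8},
    {"travel": [0,0,0.1],"dr": [0,0,0],"claw": 5.2},
    {"travel": [0,0,-1.5],"dr": [0,0,0],"claw": 5.2},
    {"travel": [0,0,-4],"dr": [0,0,0],"claw": 5.2},
    {"travel": [0,0,-8],"dr": [0,0,0],"claw": 5.0},
    {"travel": [0,0,-12],"dr": [0,0,0],"claw": 4.5},
    {"travel": [0,0,-12],"dr": [0,0,0],"claw": 4.5},
    {"travel": [0,0,-12],"dr": [0,0,0],"claw": 4.5}
  ]
}}

```text
time_s: 11.92
tool_pos: [0.4461, 0.3327, 0.1797]
tool_rot: [179.9, -0.1, 84.5]
force: [-0.4, -0.2, 0.1]
grip_width: 0.0456
```

Run:
```python
from h import *
t=env.read_camera("top");s=env.read_camera("side")
cv2.imwrite("pics/e.png",np.hstack([cv2.resize(s[165:285,215:335],(400,400),interpolation=2),cv2.resize(t[235:325,255:345],(400,400),interpolation=2)]))
cv2.imwrite("pics/top_e.png",t)
o=env.get_obs();print(o['tool_pos'],o['qpos'],o['force'])
goal(G(0,-75,50+120),DY)
for n,im,b in(("top",t,(262,262,60,55)),("side",s,(255,235,40,40))):
    print(n,"green",cen(im,(40,70,60),(85,255,255),b),"orange",cen(im,(9,110,100),(22,255,255),b))
```

```text
[0.444  0.3314 0.1762] [-67.3337   8.9254  30.7763 101.4393  -4.7567  71.1208 -40.7711] [ 0.2939  0.6342 -0.5967]
 travel cm [-44.6913  10.9832   0.7301] dr [  -0.2238    0.0127 -110.3645] t 12.0167
top green (array([292.0588, 277.1765]), array([290, 275,   5,   5,  17])) orange (array([279.2857, 289.7143]), array([278, 288,   4,   4,   7]))
side green None orange (array([270.  , 249.75]), array([268, 249,   5,   3,   8]))
```

View pics/e.png

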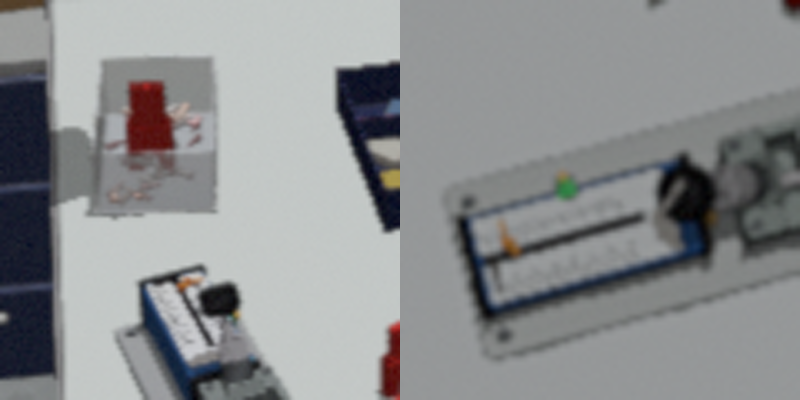

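The key stands upright in the near box. The side view shows it at about (148,115), and in the top view the orange pointer is at (505,235) with the green tab at (567,187). Next I measure the scale along the gauge y axis and plan the handle approach.

```bash
sed -i 's/^KN=/DY=frame(-gR[:,1],np.array([0,0,-1.]))\nKN=/' h.py
cat >> h.py <<'E'
def scale(t,verbose=True,z=.057):
    hsv=cv2.cvtColor(t,cv2.COLOR_BGR2HSV).astype(int)
    yx=lambda u,v:(gR.T@(onz("top",u,v,z)-gO))[:2]*1000
    r={}
    for n,h0,h1,smin in(("green",40,85,60),("orange",7,22,90)):
        m=(hsv[...,0]>=h0)&(hsv[...,0]<=h1)&(hsv[...,1]>smin);m[:,:262]=0;m[:,325:]=0;m[:262]=0;m[318:]=0
        v,u=np.nonzero(m);q=np.array([yx(a,b) for a,b in zip(u,v)]);ok=np.abs(q[:,0])<35;q=q[ok];w=hsv[v,u,1][ok]
        r[n]=q;print(n,len(q),"wmean",(q*w[:,None]).sum(0)/w.sum(),"min",q.min(0),"max",q.max(0))
    return r
E
python3 - <<'E'
from h import *
t=cv2.imread("pics/top_e.png");r=scale(t);print(r["orange"].round(1).tolist())
# profile along y on -x side rows of scale (bar pointer) and along +x side
g=cv2.cvtColor(t,cv2.COLOR_BGR2GRAY)
for x in(-10,-7,7,10):
    ys=np.arange(164,90,-2);uv=[proj("top",G(x,y,57)) for y in ys]
    print(x,cv2.remap(g,np.float32([[a[0] for a in uv]]),np.float32([[a[1] for a in uv]]),1)[0].tolist())
goal(G(0,-75,50+120),DY)
E
```

```text
green 21 wmean [ 22.463  106.1079] min [-6.3739 45.4292] max [ 29.5814 117.1584]
orange 23 wmean [  0.3268 105.9709] min [-11.957   45.4387] max [ 32.3928 150.4677]
[[32.4, 112.6], [-0.4, 46.4], [-5.4, 45.4], [-5.1, 54.8], [-7.0, 48.2], [-7.6, 46.1], [-9.2, 48.9], [-9.8, 46.7], [-11.3, 49.5], [-12.0, 47.3], [9.8, 149.3], [9.1, 147.1], [7.6, 149.9], [7.0, 147.7], [6.4, 145.5], [5.4, 150.5], [4.8, 148.3], [4.2, 146.1], [2.6, 148.9], [2.0, 146.7], [1.4, 144.5], [-0.2, 147.3], [-0.8, 145.1]]
-10 [99, 123, 116, 114, 130, 149, 151, 145, 144, 149, 151, 149, 145, 144, 149, 151, 150, 145, 143, 146, 149, 150, 144, 142, 147, 151, 150, 148, 147, 150, 151, 148, 144, 143, 148, 152, 151]
-7 [98, 122, 115, 102, 122, 147, 152, 151, 151, 150, 151, 153, 151, 152, 152, 152, 153, 152, 151, 152, 153, 152, 150, 149, 150, 153, 152, 152, 152, 152, 152, 151, 149, 152, 152, 152, 152]
7 [103, 137, 145, 144, 146, 142, 127, 106, 102, 113, 129, 140, 144, 143, 147, 146, 146, 147, 145, 146, 148, 151, 149, 146, 146, 149, 149, 149, 146, 150, 150, 147, 144, 144, 149, 149, 146]
10 [103, 134, 143, 140, 142, 144, 132, 118, 118, 129, 139, 143, 142, 141, 142, 142, 143, 141, 138, 142, 145, 146, 143, 139, 141, 145, 146, 143, 140, 143, 147, 145, 138, 137, 141, 143, 141]
 travel cm [-44.6913  10.9832   0.7301] dr [ 0.0116  0.203  69.6354] t 12.0167
```

Run:
```python
from h import *
t=cv2.imread("pics/top_e.png")
print((gR.T@(onz("top",292.06,277.18,.057)-gO))*1000)
hsv=cv2.cvtColor(t,cv2.COLOR_BGR2HSV);f=lambda a,x,ys:(lambda uv:cv2.remap(np.ascontiguousarray(a),np.float32([[p[0] for p in uv]]),np.float32([[p[1] for p in uv]]),1)[0].tolist())([proj("top",G(x,y,57)) for y in ys])
ys=np.arange(126,102,-1)
for x in(20,22,24,26,28): print(x,f(t[...,1].astype(np.float32)-t[...,2].astype(np.float32),x,ys))
```

```text
[ 24.7639 112.1661  57.    ]
20 [2.59375, 2.5625, 2.75, 3.0, 3.25, 3.5, 4.5234375, 6.15625, 9.15625, 14.375, 21.34375, 23.869140625, 26.060546875, 26.1875, 25.65625, 23.90625, 21.630859375, 18.576171875, 15.2265625, 8.912109375, 5.390625, 4.353515625, 2.958984375, 2.90625]
22 [4.5, 4.6640625, 5.1640625, 5.4501953125, 5.875, 6.375, 7.646484375, 13.9228515625, 21.513671875, 31.849609375, 42.890625, 51.0859375, 54.44140625, 58.521484375, 58.0478515625, 59.33203125, 55.193359375, 47.888671875, 36.5966796875, 23.5712890625, 10.875, 8.4375, 6.0078125, 4.828125]
24 [7.1181640625, 8.248046875, 8.4296875, 7.73046875, 7.07421875, 7.931640625, 9.51171875, 17.15625, 29.21484375, 42.8583984375, 56.7705078125, 68.044921875, 71.91015625, 74.4521484375, 75.009765625, 73.4609375, 71.40625, 61.375, 52.34375, 35.93359375, 20.1591796875, 11.0390625, 7.828125, 5.41796875]
26 [4.95703125, 4.73828125, 4.296875, 4.2109375, 4.359375, 5.162109375, 7.455078125, 9.34375, 21.556640625, 33.66015625, 45.85546875, 59.71875, 67.609375, 69.484375, 72.125, 69.712890625, 66.591796875, 57.4296875, 43.416015625, 29.63671875, 18.50390625, 8.1484375, 5.5859375, 4.02734375]
28 [2.94921875, 2.8310546875, 2.9501953125, 3.04296875, 2.484375, 2.0546875, 3.6328125, 5.61328125, 10.8125, 19.8125, 28.404296875, 37.7314453125, 47.1669921875, 50.060546875, 51.8828125, 50.703125, 47.078125, 42.42578125, 30.1328125, 18.234375, 9.578125, 4.005859375, 1.15625, 1.5625]
```

Emit:
{"fn": "send_rows", "kwargs": {
  "series": [
    {"travel": [-2,0.5,0.7],"dr": [0,0,3],"claw": 4.5},
    {"travel": [-6,1.5,0.7],"dr": [0,0,10],"claw": 4.5},
    {"travel": [-10,2.5,0.7],"dr": [0,0,16],"claw": 4.5},
    {"travel": [-14,3.5,0.7],"dr": [0,0,23],"claw": 4.5},
    {"travel": [-18,4.5,0.7],"dr": [0,0,29],"claw": 4.5},
    {"travel": [-22,5.5,0.7],"dr": [0,0,36],"claw": 4.5},
    {"travel": [-26,6.5,0.7],"dr": [0,0,42],"claw": 4.5},
    {"travel": [-30,7.4,0.7],"dr": [0,0,49],"claw": 4.5},
    {"travel": [-34,8.4,0.7],"dr": [0,0,55],"claw": 4.5},
    {"travel": [-38,9.4,0.7],"dr": [0,0,62],"claw": 4.5},
    {"travel": [-42,10.4,0.7],"dr": [0,0,69],"claw": 4.5},
    {"travel": [-44.7,11,0.7],"dr": [0,0,69.6],"claw": 4.5}
  ]
}}

```text
time_s: 13.02
tool_pos: [0.5101, -0.1283, 0.1697]
tool_rot: [179.8, 0.2, 14.4]
force: [-0.4, -0.3, 0.7]
grip_width: 0.0452
```

Emit:
{"fn": "send_rows", "kwargs": {
  "series": [
    {"travel": [0,0,0],"dr": [0,0,0],"claw": 4.5},
    {"travel": [0,0,0],"dr": [0,0,0],"claw": 4.5},
    {"travel": [0,0,0],"dr": [0,0,0],"claw": 4.5},
    {"travel": [0,0,0],"dr": [0,0,0],"claw": 4.5}
  ]
}}

```text
time_s: 13.35
tool_pos: [0.5109, -0.122, 0.1698]
tool_rot: [179.9, 0.2, 15.1]
force: [-0.8, -0.4, 0.6]
grip_width: 0.0454
```

Run:
```python
from h import *
goal(G(0,-75,50),DY);print(env.get_obs()['qpos'],env.get_obs()['tool_pos'],G(0,-75,50))
```

```text
travel cm [-0.0249  0.179  11.9808] dr [0.0525 0.1958 0.1899] t 13.35
[-41.6887   6.9797  56.2645 106.3282  -6.0214  70.0298 -58.4537] [ 0.5109 -0.122   0.1698] [ 0.5108 -0.124   0.05  ]
```

Emit:
{"fn": "send_rows", "kwargs": {
  "series": [
    {"travel": [0,0.1,3],"dr": [0,0,0],"claw": 4.5},
    {"travel": [0,0.1,6],"dr": [0,0,0],"claw": 4.5},
    {"travel": [0,0.1,9],"dr": [0,0,0],"claw": 4.5},
    {"travel": [0,0.1,11],"dr": [0,0,0],"claw": 4.5},
    {"travel": [0,0.1,11.8],"dr": [0,0,0],"claw": 4.5},
    {"travel": [0,0.1,11.8],"dr": [0,0,0],"claw": 4.5},
    {"travel": [0,0.1,11.8],"dr": [0,0,0],"claw": 4.5},
    {"travel": [0,0.1,11.8],"dr": [0,0,0],"claw": 4.5}
  ]
}}

```text
time_s: 14.02
tool_pos: [0.5128, -0.1249, 0.0542]
tool_rot: [179.9, -0.0, 15.0]
force: [-0.4, -0.0, -0.1]
grip_width: 0.0448
```

Run:
```python
from h import *
goal(G(0,-75,50),DY);print(env.get_obs()['force'])
t=env.read_camera("top");s=env.read_camera("side")
cv2.imwrite("pics/f.png",np.hstack([cv2.resize(t[230:330,255:385],(416,320),interpolation=2),cv2.resize(s[240:340,235:355],(384,320),interpolation=2)]))
```

```text
travel cm [-0.1676 -0.1394  0.4187] dr [ 0.1361 -0.0369  0.0772] t 14.0167
[-0.4377 -0.0041 -0.0681]
```

View pics/f.png

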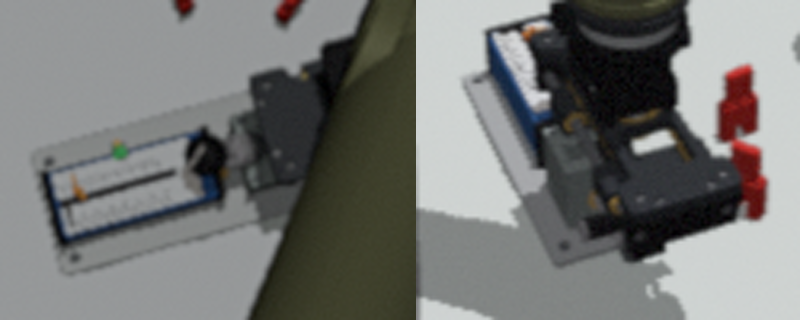

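The scale is clear of the arm in the top view: tab at (120,151), orange pointer at (78,187). I close on the crossbar.

Emit:
{"fn": "send_rows", "kwargs": {
  "series": [
    {"travel": [-0.1,-0.1,0.3],"dr": [0,0,0],"claw": 4.0},
    {"travel": [-0.1,-0.1,0.3],"dr": [0,0,0],"claw": 2.5},
    {"travel": [-0.1,-0.1,0.3],"dr": [0,0,0],"claw": 1.0},
    {"travel": [-0.1,-0.1,0.3],"dr": [0,0,0],"claw": 1.0},
    {"travel": [-0.1,-0.1,0.3],"dr": [0,0,0],"claw": 1.0},
    {"travel": [-0.1,-0.1,0.3],"dr": [0,0,0],"claw": 1.0},
    {"travel": [-0.1,-0.1,0.3],"dr": [0,0,0],"claw": 1.0}
  ],
  "grip_force": 30
}}

```text
time_s: 14.7
tool_pos: [0.5102, -0.1242, 0.0498]
tool_rot: [179.9, 0.1, 14.9]
force: [-0.6, 1.2, 1.4]
grip_width: 0.0151
```

```bash
cat >> h.py <<'E'
def prof(t,x,ys,z=57):
    uv=np.float32([proj("top",G(x,y,z)) for y in ys]);return cv2.remap(t,uv[None,:,0],uv[None,:,1],1)[0].astype(float)
def read(avg=1):
    t=np.mean([env.read_camera("top").astype(np.float32) for _ in range(avg)],0).astype(np.float32)
    ys=np.arange(162,84,-.25);out={}
    def peak(s):
        s=np.clip(s-np.median(s),0,None);i=np.argmax(s);k=slice(max(0,i-20),i+21);w=np.where(s[k]>.4*s[i],s[k],0);return round(float((ys[k]*w).sum()/w.sum()),2),round(s[i],1)
    for x in(-6,-8,-10): out[f"bar{x}"]=peak(-prof(t,x,ys).mean(1))
    for x in(3,5,7,9): p=prof(t,x,ys);out[f"drag{x}"]=peak(p[:,2]-p[:,0])
    for x in(23,25,27): p=prof(t,x,ys);out[f"tab{x}"]=peak(p[:,1]-p[:,2])
    o=env.get_obs();print(out,"tcp gy",(gR.T@(o["tool_pos"]-gO))*1000,"f",gR.T@o["force"],o["grip_width"],o["time_s"])
    return t
E
python3 -c "
from h import *
read()"
```

```text
Traceback (most recent call last):
  File "h.py", line 53, in read
    for x in(23,25,27): p=prof(t,x,ys);out[f"tab{x}"]=peak(p[:,1]-p[:,2])
                          ~~~~^^^^^^^^
  File "h.py", line 45, in prof
    uv=np.float32([proj("top",G(x,y,z)) for y in ys]);return cv2.remap(t,uv[None,:,0],uv[None,:,1],1)[0].astype(float)
                   ~~~~^^^^^^^^^^^^^^^^
  File "h.py", line 9, in proj
    k=env.calibration(c);T=np.array(k["cam_to_world"])
ValueError: time passes only in moves, steps and waits
```

```bash
sed -i 's/env.calibration(c)/cal(c)/' h.py; sed -i '2a import functools\ncal=functools.lru_cache(None)(lambda c:env.calibration(c))' h.py
python3 -c "
from h import *
read()"
```

```text
{'bar-6': (158.6, np.float64(57.4)), 'bar-8': (158.79, np.float64(49.3)), 'bar-10': (158.84, np.float64(36.3)), 'drag3': (146.78, np.float64(78.9)), 'drag5': (147.55, np.float64(89.0)), 'drag7': (148.07, np.float64(88.6)), 'drag9': (148.43, np.float64(67.5)), 'tab23': (112.43, np.float64(67.4)), 'tab25': (112.19, np.float64(71.5)), 'tab27': (112.01, np.float64(64.4))} tcp gy [ -0.6169 -74.9963  49.8062] f [-0.2756  1.3893  1.7   ] 0.014992856361813222 14.8
```

Emit:
{"fn": "send_rows", "kwargs": {
  "series": [
    {"travel": [0,0.2,0],"dr": [0,0,0],"claw": 1.0},
    {"travel": [0,0.45,0],"dr": [0,0,0],"claw": 1.0},
    {"travel": [0,0.7,0],"dr": [0,0,0],"claw": 1.0},
    {"travel": [0,0.95,0],"dr": [0,0,0],"claw": 1.0},
    {"travel": [0,1.2,0],"dr": [0,0,0],"claw": 1.0},
    {"travel": [0,1.45,0],"dr": [0,0,0],"claw": 1.0},
    {"travel": [0,1.7,0],"dr": [0,0,0],"claw": 1.0},
    {"travel": [0,1.95,0],"dr": [0,0,0],"claw": 1.0},
    {"travel": [0,2.2,0],"dr": [0,0,0],"claw": 1.0},
    {"travel": [0,2.45,0],"dr": [0,0,0],"claw": 1.0},
    {"travel": [0,2.7,0],"dr": [0,0,0],"claw": 1.0},
    {"travel": [0,3.0,0],"dr": [0,0,0],"claw": 1.0}
  ]
}}

```text
time_s: 15.8
tool_pos: [0.5175, -0.1518, 0.0497]
tool_rot: [-179.9, 0.2, 15.0]
force: [-4.2, 6.9, 7.0]
grip_width: 0.0149
```

```bash
python3 -c "
from h import *
read()"
```

```text
{'bar-6': (129.69, np.float64(54.9)), 'bar-8': (129.65, np.float64(41.2)), 'bar-10': (129.43, np.float64(48.1)), 'drag3': (127.55, np.float64(74.6)), 'drag5': (128.4, np.float64(71.1)), 'drag7': (129.35, np.float64(77.6)), 'drag9': (129.94, np.float64(67.4)), 'tab23': (112.36, np.float64(69.4)), 'tab25': (112.19, np.float64(71.6)), 'tab27': (111.92, np.float64(65.2))} tcp gy [  -0.6484 -104.2191   49.7663] f [-0.7697  7.4674  5.5775] 0.015075953301532373 15.85
```

Emit:
{"fn": "send_rows", "kwargs": {
  "series": [
    {"travel": [0,0.2,0],"dr": [0,0,0],"claw": 1.0},
    {"travel": [0,0.4,0],"dr": [0,0,0],"claw": 1.0},
    {"travel": [0,0.6,0],"dr": [0,0,0],"claw": 1.0},
    {"travel": [0,0.8,0],"dr": [0,0,0],"claw": 1.0},
    {"travel": [0,1.0,0],"dr": [0,0,0],"claw": 1.0},
    {"travel": [0,1.15,0],"dr": [0,0,0],"claw": 1.0},
    {"travel": [0,1.3,0],"dr": [0,0,0],"claw": 1.0},
    {"travel": [0,1.4,0],"dr": [0,0,0],"claw": 1.0},
    {"travel": [0,1.5,0],"dr": [0,0,0],"claw": 1.0},
    {"travel": [0,1.5,0],"dr": [0,0,0],"claw": 1.0}
  ]
}}

```text
time_s: 16.68
tool_pos: [0.5212, -0.1655, 0.0498]
tool_rot: [-179.8, 0.2, 15.0]
force: [-5.0, 8.5, 8.8]
grip_width: 0.0148
```

```bash
python3 -c "
from h import *
read()"
```

```text
{'bar-6': (115.7, np.float64(55.8)), 'bar-8': (115.79, np.float64(49.6)), 'bar-10': (115.84, np.float64(50.4)), 'drag3': (113.73, np.float64(78.5)), 'drag5': (114.4, np.float64(79.4)), 'drag7': (115.11, np.float64(85.9)), 'drag9': (115.42, np.float64(66.0)), 'tab23': (112.44, np.float64(69.2)), 'tab25': (112.19, np.float64(71.6)), 'tab27': (111.95, np.float64(64.4))} tcp gy [  -0.6513 -117.7594   49.7599] f [-1.8776 10.1725  6.9335] 0.014876965598959367 16.7333
```

Emit:
{"fn": "send_rows", "kwargs": {
  "series": [
    {"travel": [0,0.1,0],"dr": [0,0,0],"claw": 1.0},
    {"travel": [0,0.2,0],"dr": [0,0,0],"claw": 1.0},
    {"travel": [0,0.25,0],"dr": [0,0,0],"claw": 1.0},
    {"travel": [0,0.25,0],"dr": [0,0,0],"claw": 1.0},
    {"travel": [0,0.25,0],"dr": [0,0,0],"claw": 1.0}
  ]
}}

```text
time_s: 17.15
tool_pos: [0.5217, -0.1676, 0.0497]
tool_rot: [-179.8, 0.2, 15.0]
force: [-4.9, 9.1, 9.3]
grip_width: 0.0151
```

```bash
python3 -c "
from h import *
t=read(2);cv2.imwrite('pics/g.png',cv2.resize(t[255:325,255:335],(640,560),interpolation=2).clip(0,255).astype('uint8'))"
```

```text
{'bar-6': (113.37, np.float64(51.5)), 'bar-8': (113.51, np.float64(38.4)), 'bar-10': (113.66, np.float64(30.7)), 'drag3': (111.08, np.float64(73.4)), 'drag5': (111.83, np.float64(70.0)), 'drag7': (112.82, np.float64(77.4)), 'drag9': (113.33, np.float64(66.8)), 'tab23': (112.42, np.float64(67.3)), 'tab25': (112.19, np.float64(71.9)), 'tab27': (112.02, np.float64(64.9))} tcp gy [  -0.6253 -119.9284   49.7452] f [-2.539   9.927   8.3517] 0.015081101551480711 17.25
```

View pics/g.png

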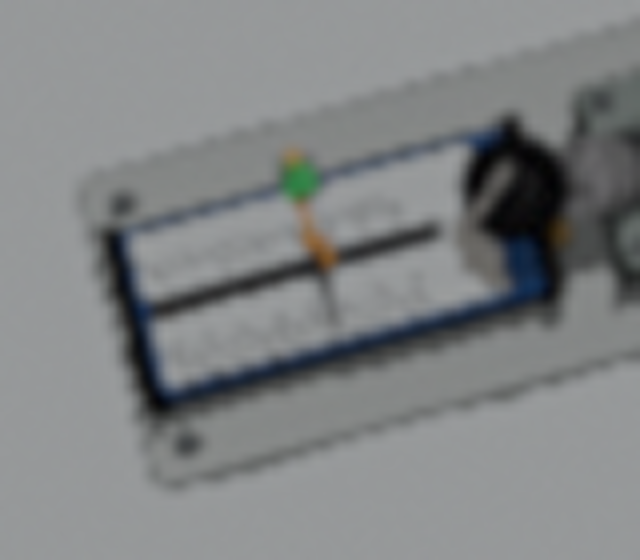

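The orange tip meets the green tab at (303,195), with about 1 mm left by profile. I trim and hold.

Emit:
{"fn": "send_rows", "kwargs": {
  "series": [
    {"travel": [0,0.05,0],"dr": [0,0,0],"claw": 1.0},
    {"travel": [0,0.1,0],"dr": [0,0,0],"claw": 1.0},
    {"travel": [0,0.1,0],"dr": [0,0,0],"claw": 1.0},
    {"travel": [0,0.1,0],"dr": [0,0,0],"claw": 1.0},
    {"travel": [0,0.1,0],"dr": [0,0,0],"claw": 1.0},
    {"travel": [0,0.1,0],"dr": [0,0,0],"claw": 1.0},
    {"travel": [0,0.1,0],"dr": [0,0,0],"claw": 1.0},
    {"travel": [0,0.1,0],"dr": [0,0,0],"claw": 1.0}
  ]
}}

```text
time_s: 17.92
tool_pos: [0.5219, -0.1684, 0.0497]
tool_rot: [-179.8, 0.2, 15.0]
force: [-5.4, 8.8, 9.1]
grip_width: 0.0151
```

```bash
python3 -c "
from h import *
t=read(2)"
```

```text
{'bar-6': (112.6, np.float64(33.7)), 'bar-8': (112.65, np.float64(39.6)), 'bar-10': (112.5, np.float64(41.8)), 'drag3': (110.56, np.float64(75.9)), 'drag5': (111.38, np.float64(83.3)), 'drag7': (112.11, np.float64(85.6)), 'drag9': (112.38, np.float64(69.6)), 'tab23': (112.42, np.float64(67.8)), 'tab25': (112.19, np.float64(72.3)), 'tab27': (111.94, np.float64(65.8))} tcp gy [  -0.6412 -120.7983   49.7264] f [-2.6371 10.8685  8.4857] 0.015037641311675874 18.0167
```

It now stands at the tab (112.5 against 112.2 mm). I hold briefly, then ease home.

Emit:
{"fn": "send_rows", "kwargs": {
  "series": [
    {"travel": [0,0,0],"dr": [0,0,0],"claw": 1.0},
    {"travel": [0,0,0],"dr": [0,0,0],"claw": 1.0},
    {"travel": [0,0,0],"dr": [0,0,0],"claw": 1.0},
    {"travel": [0,0,0],"dr": [0,0,0],"claw": 1.0},
    {"travel": [0,0,0],"dr": [0,0,0],"claw": 1.0},
    {"travel": [0,0,0],"dr": [0,0,0],"claw": 1.0},
    {"travel": [0,0,0],"dr": [0,0,0],"claw": 1.0},
    {"travel": [0,0,0],"dr": [0,0,0],"claw": 1.0}
  ]
}}

```text
time_s: 18.68
tool_pos: [0.522, -0.1684, 0.0498]
tool_rot: [-179.8, 0.2, 15.0]
force: [-5.3, 9.6, 8.3]
grip_width: 0.015
```

Emit:
{"fn": "send_rows", "kwargs": {
  "series": [
    {"travel": [0,-0.1,0],"dr": [0,0,0],"claw": 1.0},
    {"travel": [0,-0.3,0],"dr": [0,0,0],"claw": 1.0},
    {"travel": [0,-0.5,0],"dr": [0,0,0],"claw": 1.0},
    {"travel": [0,-0.7,0],"dr": [0,0,0],"claw": 1.0},
    {"travel": [0,-0.9,0],"dr": [0,0,0],"claw": 1.0},
    {"travel": [0,-1.1,0],"dr": [0,0,0],"claw": 1.0},
    {"travel": [0,-1.3,0],"dr": [0,0,0],"claw": 1.0},
    {"travel": [0,-1.5,0],"dr": [0,0,0],"claw": 1.0},
    {"travel": [0,-1.7,0],"dr": [0,0,0],"claw": 1.0},
    {"travel": [0,-1.9,0],"dr": [0,0,0],"claw": 1.0},
    {"travel": [0,-2.1,0],"dr": [0,0,0],"claw": 1.0},
    {"travel": [0,-2.3,0],"dr": [0,0,0],"claw": 1.0}
  ]
}}

```text
time_s: 19.68
tool_pos: [0.5165, -0.1478, 0.0498]
tool_rot: [-180.0, 0.1, 15.0]
force: [-2.6, 5.6, 4.9]
grip_width: 0.0153
```

Emit:
{"fn": "send_rows", "kwargs": {
  "series": [
    {"travel": [0,-0.2,0],"dr": [0,0,0],"claw": 1.0},
    {"travel": [0,-0.4,0],"dr": [0,0,0],"claw": 1.0},
    {"travel": [0,-0.6,0],"dr": [0,0,0],"claw": 1.0},
    {"travel": [0,-0.8,0],"dr": [0,0,0],"claw": 1.0},
    {"travel": [0,-1.0,0],"dr": [0,0,0],"claw": 1.0},
    {"travel": [0,-1.2,0],"dr": [0,0,0],"claw": 1.0},
    {"travel": [0,-1.4,0],"dr": [0,0,0],"claw": 1.0},
    {"travel": [0,-1.6,0],"dr": [0,0,0],"claw": 1.0},
    {"travel": [0,-1.8,0],"dr": [0,0,0],"claw": 1.0},
    {"travel": [0,-2.0,0],"dr": [0,0,0],"claw": 1.0},
    {"travel": [0,-2.1,0],"dr": [0,0,0],"claw": 1.0},
    {"travel": [0,-2.2,0],"dr": [0,0,0],"claw": 1.0}
  ]
}}

```text
time_s: 20.68
tool_pos: [0.5112, -0.1279, 0.0498]
tool_rot: [179.9, 0.1, 14.9]
force: [-1.5, 2.9, 3.1]
grip_width: 0.0149
```

```bash
python3 -c "
from h import *
t=read()"
```

```text
{'bar-6': (154.62, np.float64(36.6)), 'bar-8': (154.72, np.float64(45.0)), 'bar-10': (154.99, np.float64(52.7)), 'drag3': (110.71, np.float64(77.7)), 'drag5': (111.48, np.float64(84.4)), 'drag7': (112.11, np.float64(85.1)), 'drag9': (112.39, np.float64(68.0)), 'tab23': (112.44, np.float64(68.4)), 'tab25': (112.21, np.float64(70.7)), 'tab27': (111.94, np.float64(65.0))} tcp gy [ -0.5933 -78.7235  49.8005] f [-1.0456  3.6914  3.5686] 0.015223120648682538 20.7333
```

Another 4 mm or so to home. I continue until the force reverses.

Emit:
{"fn": "send_rows", "kwargs": {
  "series": [
    {"travel": [0,-0.1,0],"dr": [0,0,0],"claw": 1.0},
    {"travel": [0,-0.2,0],"dr": [0,0,0],"claw": 1.0},
    {"travel": [0,-0.3,0],"dr": [0,0,0],"claw": 1.0},
    {"travel": [0,-0.37,0],"dr": [0,0,0],"claw": 1.0},
    {"travel": [0,-0.45,0],"dr": [0,0,0],"claw": 1.0},
    {"travel": [0,-0.45,0],"dr": [0,0,0],"claw": 1.0},
    {"travel": [0,-0.45,0],"dr": [0,0,0],"claw": 1.0},
    {"travel": [0,-0.45,0],"dr": [0,0,0],"claw": 1.0}
  ]
}}

```text
time_s: 21.4
tool_pos: [0.5102, -0.1242, 0.0498]
tool_rot: [179.8, 0.1, 14.9]
force: [0.2, 0.6, 0.8]
grip_width: 0.0149
```

```bash
python3 -c "
from h import *
t=read()"
```

```text
{'bar-6': (158.57, np.float64(58.2)), 'bar-8': (158.77, np.float64(49.1)), 'bar-10': (158.88, np.float64(35.8)), 'drag3': (110.78, np.float64(77.1)), 'drag5': (111.49, np.float64(84.5)), 'drag7': (112.11, np.float64(85.4)), 'drag9': (112.38, np.float64(68.7)), 'tab23': (112.44, np.float64(68.4)), 'tab25': (112.2, np.float64(71.5)), 'tab27': (112.01, np.float64(64.3))} tcp gy [ -0.6169 -75.0286  49.8283] f [ 0.2034 -1.6279  0.9382] 0.014912784237345116 21.45
```

The bar reads the same as at the start (158.6), it is home and unloaded, and the drag pointer stayed at the tab. I open, let the fingers part and rise.

Emit:
{"fn": "send_rows", "kwargs": {
  "series": [
    {"travel": [0,0,0],"dr": [0,0,0],"claw": 2.0},
    {"travel": [0,0,0],"dr": [0,0,0],"claw": 2.8},
    {"travel": [0,0,0],"dr": [0,0,0],"claw": 3.6},
    {"travel": [0,0,0],"dr": [0,0,0],"claw": 4.4},
    {"travel": [0,0,0],"dr": [0,0,0],"claw": 4.5},
    {"travel": [0,0,0],"dr": [0,0,0],"claw": 4.5},
    {"travel": [0,0,-2],"dr": [0,0,0],"claw": 4.5},
    {"travel": [0,0,-5],"dr": [0,0,0],"claw": 4.5},
    {"travel": [0,0,-9],"dr": [0,0,0],"claw": 4.5},
    {"travel": [0,0,-13],"dr": [0,0,0],"claw": 4.5},
    {"travel": [0,0,-16],"dr": [0,0,0],"claw": 4.5},
    {"travel": [0,0,-16],"dr": [0,0,0],"claw": 4.5}
  ]
}}

```text
time_s: 22.45
tool_pos: [0.5139, -0.1242, 0.216]
tool_rot: [179.8, -0.5, 14.9]
force: [1.1, -0.5, -0.4]
grip_width: 0.0449
```

Run:
```python
from h import *
t=read();s=env.read_camera("side")
cv2.imwrite("pics/z.png",np.hstack([cv2.resize(s[150:350,210:370],(400,500),interpolation=2),cv2.resize(t[200:340,120:400],(400,200),interpolation=2).clip(0,255).astype('uint8') if 0 else cv2.resize(t[180:340,132:260],(400,500),interpolation=2).clip(0,255).astype('uint8')]))
```

```text
{'bar-6': (158.58, np.float64(58.9)), 'bar-8': (158.76, np.float64(49.5)), 'bar-10': (158.86, np.float64(35.8)), 'drag3': (110.7, np.float64(79.4)), 'drag5': (111.49, np.float64(86.4)), 'drag7': (112.1, np.float64(86.3)), 'drag9': (112.39, np.float64(69.8)), 'tab23': (112.44, np.float64(67.2)), 'tab25': (112.19, np.float64(73.0)), 'tab27': (112.01, np.float64(64.8))} tcp gy [  1.6944 -74.9721 212.9983] f [ 0.3287 -0.2058 -1.1141] 0.04506821072733967 22.5
```

View pics/z.png

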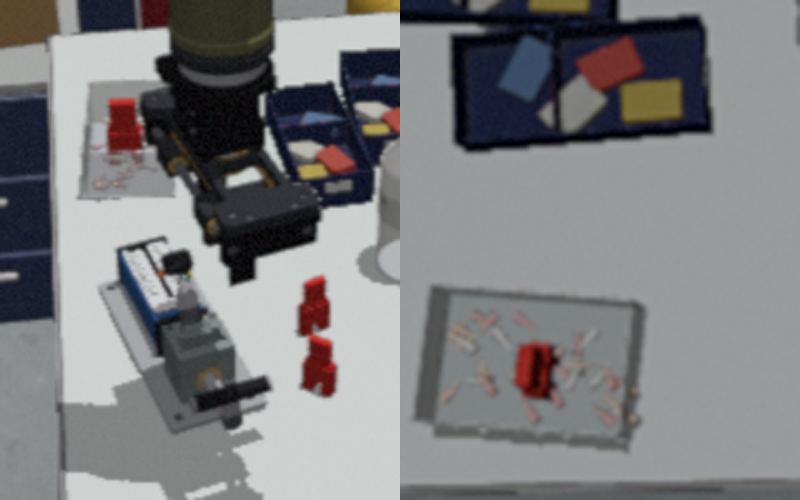

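The key stands in the box, at (122,125) in the side view and (535,370) in the top view. The bar is home at (235,395), the knob is still latched out at (178,262), and the gripper is clear. I sign off.

```bash
python3 -c "
from h import *
print(env.get_obs()['joint_velocities']);env.sign_off()"
```

```text
[ 0.3529  1.8476 -0.5414  3.044  -0.335  -0.208   0.0503]
the job is handed in; nothing more can be done
```

The job was completed in the order asked and handed in at about 22.5 s; sign-off gave no verdict.

- **Knob:** I pulled it about 15.7 mm (9 N) and turned it 60°. It was still latched out in the last picture.
- **Key:** I lifted it out and stood it upright in the near clear box. It is 83 mm tall in a 62 mm box, so its top shows above the rim. The similar box at the back was out of reach and its size did not fit.
- **Draw:** I drew the T-handle in small steps to the green tab, held it there over 1.5 s, and eased it back in about 2.7 s with the gripper closed the whole way.
- **Last checks:** The bar pointer read 158.6 mm along the gauge, the same as before the draw, so the bar is home. The orange pointer's tip is at 112.1–112.4 mm and the tab's middle at 112.2 mm. The gripper is open and clear about 0.2 m over the bench.
- **Disagreements:** The measured tool position moved by 2–4 mm until each move settled, so I corrected it before every grasp. The bar's zero read 158.6 mm against the stated 158, within the camera calibration's accuracy. I did not measure the bystanders' positions again. No contact showed up in the force readings, and nothing looked moved in the areas I viewed.

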